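Third hand for the wiring box

TASK

Put the three loose fixings (the square aluminium spacer bar, the round rubber foot and the steel angle bracket) into the larger compartment of the wooden wiring box and let go of them there. Then bring the box, larger-compartment end first, flat on the table, square and centred against the sprung stop plate and press the plate back to about half of its travel (about 10 newtons, never all the way in), as a third hand for a colleague who will screw the box down. Finish while still holding the box pressed like that, and leave everything else on the bench where it is.

Things in the scene. Friction and masses are not known exactly. Their poses are not given: they have to be found in the camera images.
- box: Open-topped dark wooden box standing on the table, 180 long (x) x 140 wide (y) x 45 mm high, about 0.3 kg. Origin: centre of its underside; z up. Its +x end is the one to press on the stop. Floor 8 mm thick, end walls 10 mm, side walls 8 mm. A divider 8 mm thick across it, from x = -30 to -22 mm, as high as the walls, leaves a small compartment (50 x 124 mm) at the -x end, which stays empty as room for a finger, and the larger compartment (102 x 124 mm) at the +x end.
- box_bay (a point): Centre of the larger compartment's floor: 29 mm towards +x from the box's origin, 8 mm above the table; axes as the box's. The compartment is 102 (x) x 124 (y) x 37 mm deep.
- box_wall (a point): Middle of the top edge of the box's -x end wall (10 mm thick, 140 mm wide, 45 mm above the table), beside the small compartment: a good place to grip the box from above, fingers closing along the box's x, and to push it from. 85 mm behind the box's origin.
- box_front (a point): Centre of the outer face of the box's +x end wall, 90 mm ahead of the origin, 22.5 mm above the table: the face that must bear on the stop plate.
- stop_face (a point): Centre (at 22.5 mm above the table) of the near face of the sprung stop: an upright bare aluminium plate 160 wide (y) x 62 mm high (from 14 to 76 mm above the table), 12 mm thick, running on two rods into a dark steel block fixed to the table. x points into the plate, the direction to press; z up. It moves with the plate.
- stop_base: The whole sprung stop, fixed to the table: a dark steel block 40 x 120 x 75 mm high and a base strip 120 mm wide, 12 mm thick, from 85 to 245 mm behind the free plate's face, with the plate in front. Origin: on the table below the centre of the free plate's near face; x is the direction to press.
- stop (a joint): How far the stop plate is pushed back, in m: 0 free, 0.040 fully in. Spring of 500 N/m from zero (10 N at 0.020), little friction; it pushes back when released. Free, the gap between the back of the plate and the block is 73 mm; half pressed it is 53 mm.
- spacer: Square aluminium bar 60 long (x) x 16 x 16 mm with a dark hole in each end, 40 g, lying on the table. Origin: centre of its underside.
- foot: Round black rubber foot, a low truncated cone 44 mm across the base, 38 mm across the top, 22 mm high, 30 g, with a small bright screw disc on top. Origin: centre of its underside; z up.
- bracket: Bare steel angle bracket, 60 g: a flat leg 40 (x) x 30 (y) x 5 mm lying on the table and an upright leg 5 mm thick, 30 mm wide (y), reaching 36 mm high at its -x end (x = -20 to -15 mm). Origin: centre of the flat leg's underside. Both legs are 30 mm wide in y, easily gripped across y near x = -8 mm.
- button_a: White arcade push button with a black stem, about 34 mm across, 45 mm high, on the table near the fixings; leave it alone. Origin: its underside.
- button_b: The same kind of button, nearer the robot; leave it alone. Origin: its underside.
- button_c: The same kind of button, farther from the robot; leave it alone. Origin: its underside.
- driver: Screwdriver lying beyond the box; leave it alone. Origin: its underside.
- tape: Roll of black tape 90 mm across, 20 mm high, robot's side of the stop; leave it alone. Origin: its underside.
- jar: Glass jar 60 mm across, 75 mm high, robot's side of the stop, by the tape; leave it alone. Origin: its underside.
- joystick: Arcade joystick unit with a ball top, 120 x 100 x 118 mm high, at the far left; leave it alone. Origin: its underside.
- meter: Yellow hand meter 150 x 75 x 35 mm, beyond the box; leave it alone. Origin: its underside.
There are look-alikes about, which are no part of the job. Several things have the shape of the box; the one meant has the colours described above.

How it is judged (in metres and radians):
On the way:
1. spacer, foot and bracket all lie in the larger compartment, let go of, before the box is pressed on the stop (x of spacer in the frame of box_bay between -0.051 and 0.051 m and y of spacer in the frame of box_bay between -0.062 and 0.062 m and z of spacer in the frame of box_bay between -0.005 and 0.034 m and x of foot in the frame of box_bay between -0.051 and 0.051 m and y of foot in the frame of box_bay between -0.062 and 0.062 m and z of foot in the frame of box_bay between -0.005 and 0.034 m and x of bracket in the frame of box_bay between -0.051 and 0.051 m and y of bracket in the frame of box_bay between -0.062 and 0.062 m and z of bracket in the frame of box_bay between -0.005 and 0.034 m and contact force between the fingers and spacer below 0.1 N and contact force between the fingers and foot below 0.1 N and contact force between the fingers and bracket below 0.1 N and contact force between box and stop_base below 0.5 N), for 0.2 s.
At the end, for the whole second after the job is handed in: Robot still pressing: box bears on the stop with 6 to 14 N, plate pushed back 11 to 29 mm, box square within 0.09 rad, centred within 18 mm, flat on the table (6 mm, 0.06 rad) and still; all three fixings in the larger compartment, not touched by the robot, other things within 30 mm of their start (x of spacer in the frame of box_bay between -0.051 and 0.051 m and y of spacer in the frame of box_bay between -0.062 and 0.062 m and z of spacer in the frame of box_bay between -0.005 and 0.034 m and x of foot in the frame of box_bay between -0.051 and 0.051 m and y of foot in the frame of box_bay between -0.062 and 0.062 m and z of foot in the frame of box_bay between -0.005 and 0.034 m and x of bracket in the frame of box_bay between -0.051 and 0.051 m and y of bracket in the frame of box_bay between -0.062 and 0.062 m and z of bracket in the frame of box_bay between -0.005 and 0.034 m and contact force between the fingers and spacer below 0.1 N and contact force between the fingers and foot below 0.1 N and contact force between the fingers and bracket below 0.1 N and contact force between box and stop_base between 6 and 14 N and value of joint stop between 0.011 and 0.029 m and contact force between any of the fingers, the arm and box above 2 N and angle between the x axis of box_front and the x axis of stop_face, either way round below 0.09 rad and angle between box's own z axis and vertical below 0.06 rad and height (world z) of box below 0.006 m and linear speed of box below 0.01 m/s and y of box_front in the frame of stop_face between -0.018 and 0.018 m and x of box_front in the frame of stop_face between -0.006 and 0.006 m); the arm keeps its last pose, push and grip.
It fails at once if the stop plate is driven to the end of its travel (value of joint stop above 0.038 m).
It fails at once if one of the other things on the bench is moved by more than 30 mm (distance of any of button_a, button_b, button_c, driver, tape, jar, joystick, meter from where it was at the start of the episode above 0.03 m).
It also fails if it takes over 70 s, if anything falls off the work surface, if the arm or the gripper's body presses on something with over 40 N, if the wrist force passes 120 N, or if a joint passes its speed limit or range.

ROBOT

A 6-joint arm with a two-finger parallel gripper is mounted at the origin on the work surface. World frame = base frame: x ahead of the robot, y to its left, z up, the work surface at z = 0. Lengths are in mm, angles in rad, forces in N, time in s.
With the tool pointing down it reaches from about 300 to 775 mm from the base axis. Payload 14.6 kg.
Tool frame: the origin (TCP) lies at the very end of the fingers, on their centre line; the grasp point (between the pads) lies 19 mm behind it; z points along the fingers, y is the line along which they close (so a half turn about z gives the same grasp; the last joint's range is limited). The gripper opens to 94 mm and grips with 3 to 60 N. Pads are 16 mm wide; open, the fingers measure 119 mm over their backs; the gripper's body (75 mm by 177 mm) begins 78 mm behind the grasp point.
Start: joints at [1.056, 0.3, 1.521, -0, 1.321, -0.067], TCP at [238.137, 495.762, 205.446] pointing down, gripper open.
Joint ranges: [-3.03, 3.03], [-0.79, 2.21], [0.23, 2.52], [-1.04, 4.18], [0, 3.07], [-2.55, 2.55]. Speed limits (rad/s): [2.22, 2.22, 2.57, 3.14, 3.14, 3.14].

INTERFACE

Orientations are given as [roll, pitch, yaw] about the fixed x, y, z axes, in that order (R = Rz(yaw) Ry(pitch) Rx(roll)).
In Python, from cell import manip, camera, get_calibration gives the robot as it stands.
- The arm moves only by the tool arm_command, never from a script. Its argument "targets" is a list of rows, each an object of numbers: "hand": the opening, from -1 (shut) to 1 (fully open), so that 0 is half open; "x", "y", "z": the shift along the tool's x, y, z in m; "yaw": the turn about the tool's z in rad. In form: [{"hand": .., "x": .., "y": .., "z": .., "yaw": ..}, ...]. A call has 1 to 10 rows; each row shifts and turns the commanded pose from where the row before left it, along the tool's axes as they then stand; what a row does not reach is not made up. A row lasts 1/10 s, in which the tool goes at most 50 mm and 8.59 degrees, less where a joint would pass 70% of its speed; a pose out of reach is approached as far as the arm can. A call is refused whole if a number of a shift passes 0.05 or a number of a turn 0.15, either way. A call with a gripper value outside its range is refused whole. The fingers move at their own pace and stop on an object; "newtons" is the grip in N (left out, the last holds). Time passes only in rows, so rows that do not move let the fingers close. It gives the time, the measured TCP pose, the force, the opening and the grip force at its end, in the units of the state.
- manip.read_state(): the state, without advancing time (a new reading comes with each control period).
- camera(name): name is "side" or "top"; returns the picture (384x512x3 uint8, red, green, blue); there is no depth.
- get_calibration(name): a dict with "K" (3x3 intrinsics, pixels), "cam_to_world" (4x4, takes a point from camera to world coordinates). Camera axes: x right, y up, looking along -z (the intrinsics and any distortion apply to the point x, -y, -z); pixel columns grow to the right and rows downward; lengths in mm; the calibration is good to about 2 mm. A picture is of the moment at which its call begins. get_calibration takes no time and is no camera call.
- manip.sign_off(): hands the job in; it is judged then, once.
The state is a dict: "clock": time; "joints": joint angles; "qd": joint speeds; "effort": joint torques, N m; "eef_pos": TCP position; "eef_rot": TCP orientation; "wrist_force": force on the tool from outside, world axes, zero at the start; "moment": the same for the moment, N m; "finger_gap": finger opening in mm; "finger_force": force on a finger pad.
Only numpy, scipy, OpenCV 4.12 (cv2) and the standard library are available. Lean on these libraries where they do the work, as an engineer would, in place of code of your own. Each camera call takes 0.05 s, during which the arm holds its last target. There are 200 camera calls.

## Working session

There is one attempt and no reset: what is moved stays moved. The work goes in short steps, Python scripts to look and compute and a tool call to move; the robot and the scene stay as the last step left them, time stands still between calls to the robot, and variables do not carry over. Pictures are saved under pics/ and viewed, at most 10 in all, crops included, and the job is handed in when it is done.

Besides the shell and the picture viewer there is one more tool, called after "Emit:" as name([rows], argument=value, ...), one row to a line, values as JSON. arm_command: Moves the arm, as the interface text tells. Its arguments: {"type":"object","properties":{"targets":{"type":"array"},"newtons":{"type":"number"}},"required":["targets"]}

```bash
mkdir -p pics; ls; python3 - <<'E'
from cell import manip, camera, get_calibration
import cv2, numpy as np
for n in("side","top"):
    im=camera(n); cv2.imwrite(f"pics/{n}0.png",cv2.resize(im[...,::-1],None,fx=1.5,fy=1.5,interpolation=cv2.INTER_CUBIC)); np.save(f"{n}0.npy",im)
    print(n,{k:np.round(v,3).tolist() if not isinstance(v,str) else v for k,v in get_calibration(n).items()})
print(manip.read_state())
E
```

```text
pics
side {'K': [[368.222, 0.0, 253.52], [0.0, 368.222, 188.918], [0.0, 0.0, 1.0]], 'cam_to_world': [[-0.988, 0.106, -0.111, 428.227], [-0.153, -0.608, 0.779, 859.778], [0.015, 0.786, 0.618, 717.014], [0.0, 0.0, 0.0, 1.0]]}
top {'K': [[368.209, 0.0, 255.696], [0.0, 368.209, 193.967], [0.0, 0.0, 1.0]], 'cam_to_world': [[0.101, 0.975, -0.198, 307.676], [-0.995, 0.099, -0.018, 45.546], [0.002, 0.199, 0.98, 1194.423], [0.0, 0.0, 0.0, 1.0]]}
{'clock': 0.1, 'joints': array([ 1.05644520e+00,  3.00385320e-01,  1.52149757e+00, -1.49463794e-05,
        1.32069755e+00, -6.65987972e-02]), 'qd': array([-0.00125662, -0.00201096, -0.00136104,  0.00099846,  0.00074194,
       -0.00086617]), 'effort': array([ 6.31198986e-07, -5.32646406e+01, -3.53284800e+01,  7.08723301e-02,
        2.34432926e-02, -3.34648780e-05]), 'eef_pos': array([238.01131934, 495.582263  , 204.96870997]), 'eef_rot': array([-3.14060610e+00, -5.12908036e-05,  2.69384401e+00]), 'wrist_force': array([-0.3802246 , -0.65141031,  0.24260613]), 'moment': array([-0.01647887, -0.0460197 , -0.01210423]), 'finger_force': 0.0, 'finger_gap': 94.05043459181115}
```

View pics/top0.png

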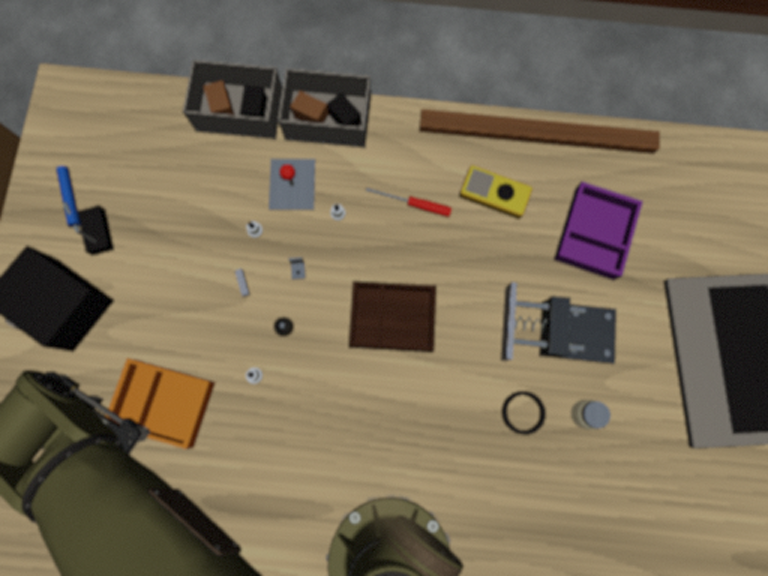

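View pics/side0.png

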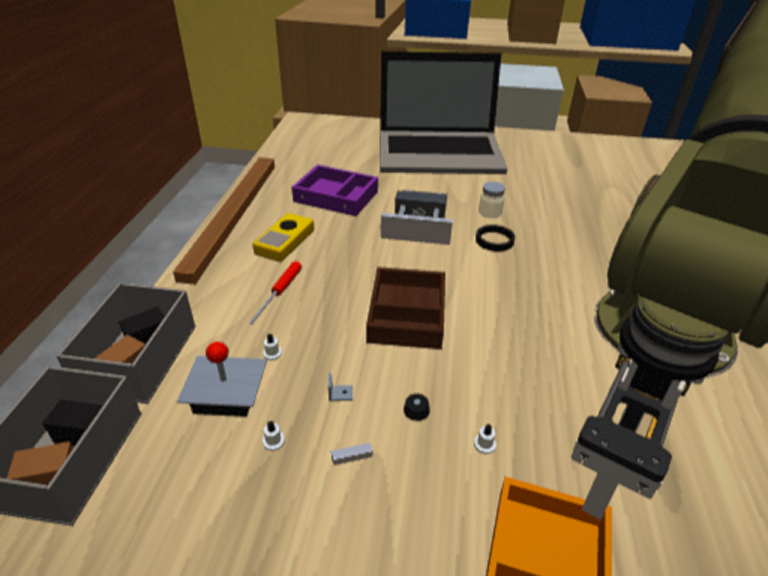

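The top view (1.5x) shows three boxes of this shape: orange (160,402), purple (599,230) and dark wood (393,317). I choose the dark wood one. The stop is at (510,322). The fixings are the spacer (242,283), the foot (284,326) and the bracket (297,268). Things that could be mistaken for them are the black square (95,230), the tape (523,412) and the buttons (254,228), (337,211) and (254,375).

```bash
cat > h.py <<'E'
import numpy as np, cv2
from cell import manip, camera, get_calibration
C={n:get_calibration(n) for n in("side","top")}
def ray(n,u,v):
    K,M=np.array(C[n]["K"]),np.array(C[n]["cam_to_world"])
    d=np.linalg.solve(K,[u,v,1.]); return M[:3,3],M[:3,:3]@(d*[1,-1,-1])
def onz(n,u,v,z):
    o,d=ray(n,u,v); return o+d*(z-o[2])/d[2]
def tri(a,b):  # top px, side px
    (o,d),(p,e)=ray("top",*a),ray("side",*b)
    s=np.linalg.lstsq(np.c_[d,-e],p-o,rcond=None)[0]
    A,B=o+d*s[0],p+e*s[1]; return (A+B)/2,np.linalg.norm(A-B)
def crop(im,x,y,w,h,f): return cv2.resize(im[y:y+h,x:x+w,::-1],None,fx=f,fy=f,interpolation=cv2.INTER_CUBIC)
E
python3 - <<'E'
from h import *
t,s=np.load("top0.npy"),np.load("side0.npy")
# top: fixings x145-220,y165-230; box & stop 225-415,180-250
a=crop(t,150,165,75,65,5); b=crop(s,210,240,85,75,4.9)
c=crop(t,225,180,125,62,3.0); d=crop(s,240,120,70,115,1)
H=np.zeros((600,800,3),np.uint8)
def put(i,x,y): h,w=i.shape[:2]; h=min(h,600-y);w=min(w,800-x); H[y:y+h,x:x+w]=i[:h,:w]
put(a,0,0);put(b,380,0);put(c,0,370);put(crop(s,240,120,70,115,2),400,370)
cv2.imwrite("pics/c1.png",H)
E
```

```text
(no output)
```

View pics/c1.png

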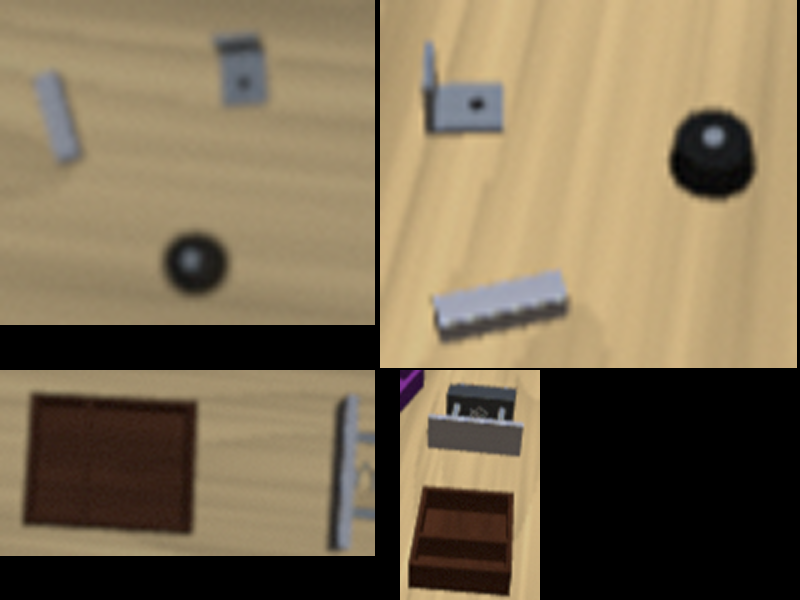

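The crop confirms the dark wooden box (top px ~ (261,211)), with its small compartment at the +y end, away from the stop. The bracket's upright leg is on its far (+x world) side. The spacer and foot are also visible.

```bash
cat > m.py <<'E'
from h import *
def blob(im,n,roi,f):
    x,y,w,h=roi; m=f(im[y:y+h,x:x+w].astype(int)).astype(np.uint8)
    cs=cv2.findContours(m,cv2.RETR_EXTERNAL,cv2.CHAIN_APPROX_NONE,offset=(x,y))[0]
    return max(cs,key=cv2.contourArea)
def dark(a): return a.sum(2)<170
def grey(a): return (a[...,0]-a[...,2]<18)
E
python3 - <<'E'
from m import *
t,s=np.load("top0.npy"),np.load("side0.npy")
b=blob(t,"top",(222,180,80,62),dark)
r=cv2.minAreaRect(b); print("box top rect",r)
P=[onz("top",*p,45)[:2].round(1).tolist() for p in cv2.boxPoints(r)]; print(P)
bs=blob(s,"side",(235,170,75,70),dark); print("side box poly",cv2.approxPolyDP(bs,3,True)[:,0].tolist())
for nm,roi in(("spacer",(152,172,20,30)),("bracket",(188,168,20,22))):
    c=blob(t,"top",roi,grey); r=cv2.minAreaRect(c); print(nm,r,"area",cv2.contourArea(c))
    print([onz("top",*p,16 if nm=="spacer" else 5)[:2].round(1).tolist() for p in cv2.boxPoints(r)])
c=blob(t,"top",(178,205,24,26),dark); print("foot",cv2.minEnclosingCircle(c))
q=lambda X,Y,x,y,f:((X+.5)/f-.5+x,(Y+.5)/f-.5+y)
A=lambda X,Y:q(X,Y,150,165,5); B=lambda X,Y:q(X-380,Y,210,240,4.9)
Cc=lambda X,Y:q(X,Y-370,225,180,3); D=lambda X,Y:q(X-400,Y-370,240,120,2)
for nm,a,b in(("spacer c",A(58,118),B(500,297)),("sp end1",A(47,76),B(436,311)),("sp end2",A(69,158),B(565,285)),("foot disc",A(190,262),B(712,137)),("hole",A(244,83),B(477,104)),("upr top",A(237,38),B(430,45)),
 ("br corner",A(222,104),B(503,84)),("br corner2",A(268,104),B(503,131)),
 ("box NE",Cc(197,402),D(424,488)),("box NW(32)",Cc(32,393),D(412,562)),("box SE",Cc(191,533),D(514,491)),("box SW",Cc(23,524),D(511,570)),
 ("stop far",Cc(349,397),D(429,416)),("stop near",Cc(338,549),D(522,424))):
    X,e=tri(a,b); print(nm,np.round(a,1),np.round(b,1),X.round(1),round(e,1))
E
```

```text
box top rect ((261.4350891113281, 210.73341369628906), (55.291893005371094, 42.94056701660156), 3.012787342071533)
[[416.0, 126.1], [552.9, 134.5], [561.3, -41.9], [424.3, -46.1]]
side box poly [[252, 179], [245, 228], [293, 232], [295, 182]]
spacer ((160.94338989257812, 187.8018798828125), (17.994230270385742, 5.219700336456299), 74.05460357666016) area 74.0
[[559.5, 398.1], [565.9, 382.5], [510.1, 357.6], [503.7, 373.2]]
bracket ((197.5, 178.5), (13.0, 9.0), 90.0) area 101.0
[[601.0, 282.8], [604.0, 252.9], [559.9, 247.2], [556.9, 276.8]]
foot ((188.66000366210938, 217.25999450683594), 5.798645973205566)
spacer c [161.2 188.2] [234.1 300.2] [535.  377.6  13.2] 2.0
sp end1 [159.  179.8] [221.  303.1] [562.3 389.2  12.7] 1.8
sp end2 [163.4 196.2] [247.4 297.8] [508.  366.3  13.3] 0.3
foot disc [187.6 217. ] [277.4 267.6] [448.6 276.5  22. ] 2.6
hole [198.4 181.2] [229.4 260.8] [571.4 260.7   5.2] 0.3
upr top [197.  172.2] [219.8 248.8] [592.7 261.8  45.9] 2.2
br corner [194.  185.4] [234.7 256.7] [553.2 268.4  31.2] 5.3
br corner2 [203.2 185.4] [234.7 266.3] [563.2 248.5 -27.5] 5.2
box NE [290.3 190.3] [251.8 178.8] [563.4 -42.6  40.4] 0.5
box NW(32) [235.3 187.3] [245.8 215.8] [553.  133.3  46.4] 2.6
box SE [288.3 234. ] [296.8 180.2] [424.3 -47.3  48.7] 2.7
box SW [232.3 231. ] [295.2 219.8] [416.8 126.9  46.2] 3.8
stop far [341.  188.7] [254.2 142.8] [ 578.3 -196.4   75.9] 2.5
stop near [337.3 239.3] [300.8 146.8] [ 421.5 -193.5   78.9] 5.3
```

Emit:
arm_command([
  {"x": -0.032, "y": 0.0023, "z": 0.008},
  {"x": -0.032, "y": 0.0023, "z": 0.008},
  {"x": -0.032, "y": 0.0023, "z": 0.008},
  {"x": -0.032, "y": 0.0023, "z": 0.008},
  {"x": -0.032, "y": 0.0023, "z": 0.008},
  {"x": -0.032, "y": 0.0023, "z": 0.008},
  {"x": -0.032, "y": 0.0023, "z": 0.008},
  {"x": -0.032, "y": 0.0023, "z": 0.008},
  {"x": -0.032, "y": 0.0023, "z": 0.008},
  {"x": -0.032, "y": 0.0023, "z": 0.008},
])

```text
schema error: expected keys hand, x, y, z, yaw
```

Emit:
arm_command([
  {"yaw": -0.144},
  {"yaw": -0.144},
  {"yaw": -0.144},
  {"yaw": -0.144},
  {"yaw": -0.144},
  {"yaw": -0.144, "hand": 0},
  {},
  {},
])

```text
schema error: expected keys hand, x, y, z, yaw
```

```bash
cat > go.py <<'E'
import sys; from h import *
def go(X,Y,Z,yawdeg):
    s=manip.read_state(); p=s["eef_pos"]; y=s["eef_rot"][2]; d=np.array([X,Y,Z])-p; c,n=np.cos(y),np.sin(y)
    dy=(np.radians(yawdeg)-y+np.pi)%(2*np.pi)-np.pi
    print("pos",p.round(1),"yaw",round(np.degrees(y)%360,1),"clk",round(s["clock"],2),"gap",round(s["finger_gap"],1),"F",s["wrist_force"].round(1),"| tool dx,dy,dz mm",np.round([c*d[0]+n*d[1],n*d[0]-c*d[1],-d[2]],1),"yaw cmd",round(-dy,3))
if __name__=="__main__": go(*map(float,sys.argv[1:]))
E
python3 go.py 535 378 3 204
python3 - <<'E'
from m import *
t,s=np.load("top0.npy"),np.load("side0.npy")
q=lambda X,Y,x,y,f:((X+.5)/f-.5+x,(Y+.5)/f-.5+y)
A=lambda X,Y:q(X,Y,150,165,5); B=lambda X,Y:q(X-380,Y,210,240,4.9)
D=lambda X,Y:q(X-400,Y-370,240,120,2)
print("foot",onz("top",188.66,217.26,11))
for a,z in((B(503,84),5),(B(503,131),5),(B(433,131),5),(B(430,45),36),(B(565,285),16),(B(436,311),16)): print("side",z,onz("side",*a,z).round(1))
print("brk uprt top",onz("top",*A(237,38),36).round(1),"end top",onz("top",*A(245,104),4).round(1))
for a,z in((D(429,416),76),(D(522,424),76),(D(429,446),14),(D(520,455),14)): print("stop",onz("side",*a,z).round(1))
for k,p in dict(a=(169,152),b=(169,250),c=(224,140),driver=(286,137),tape=(349,275)).items(): print(k,onz("top",*p,25).round())
# plate edges in top view: print intensity along rows
for v in(195,205,215,225,235): print(v,t[v,330:348].sum(1).tolist())
E
```

```text
pos [238.  495.6 205. ] yaw 154.3 clk 0.1 gap 94.1 F [-0.4 -0.7  0.2] | tool dx,dy,dz mm [-318.6   22.6  202. ] yaw cmd -0.867
foot [448.09842667 275.23674134  11.        ]
side 5 [560.8 245.2   5. ]
side 5 [554.8 275.7   5. ]
side 5 [589.5 281.5   5. ]
side 36 [596.3 252.7  36. ]
side 16 [507.6 368.2  16. ]
side 16 [562.6 391.3  16. ]
brk uprt top [594.  263.6  36. ] end top [557.7 258.4   4. ]
stop [ 579.6 -196.7   76. ]
stop [ 424.1 -198.9   76. ]
stop [ 579.1 -199.9   14. ]
stop [ 421.7 -199.7   14. ]
a [656. 367.  25.]
b [337. 320.  25.]
c [716. 191.  25.]
driver [747. -14.  25.]
tape [ 318. -247.   25.]
195 [417, 418, 425, 422, 419, 393, 300, 191, 130, 199, 319, 397, 414, 408, 403, 403, 407, 413]
205 [414, 412, 416, 411, 403, 351, 239, 155, 142, 249, 363, 413, 423, 425, 409, 404, 399, 385]
215 [434, 433, 436, 444, 404, 297, 173, 135, 246, 381, 427, 420, 416, 391, 367, 403, 425, 411]
225 [419, 425, 423, 403, 324, 210, 143, 165, 277, 377, 418, 415, 398, 370, 343, 351, 349, 354]
235 [414, 416, 404, 346, 243, 156, 139, 247, 374, 421, 424, 418, 417, 407, 407, 408, 405, 405]
```

Emit:
arm_command([
  {"hand": 1, "x": -0.032, "y": 0.0023, "z": 0.008, "yaw": 0},
  {"hand": 1, "x": -0.032, "y": 0.0023, "z": 0.008, "yaw": 0},
  {"hand": 1, "x": -0.032, "y": 0.0023, "z": 0.008, "yaw": 0},
  {"hand": 1, "x": -0.032, "y": 0.0023, "z": 0.008, "yaw": 0},
  {"hand": 1, "x": -0.032, "y": 0.0023, "z": 0.008, "yaw": 0},
  {"hand": 1, "x": -0.032, "y": 0.0023, "z": 0.008, "yaw": 0},
  {"hand": 1, "x": -0.032, "y": 0.0023, "z": 0.008, "yaw": 0},
  {"hand": 1, "x": -0.032, "y": 0.0023, "z": 0.008, "yaw": 0},
  {"hand": 1, "x": -0.032, "y": 0.0023, "z": 0.008, "yaw": 0},
  {"hand": 1, "x": -0.032, "y": 0.0023, "z": 0.008, "yaw": 0},
])

```text
clock: 1.1
eef_pos: [537.6, 377.2, 124.7]
eef_rot: [-3.141, -0.0, 2.694]
wrist_force: [1.1, -0.4, 0.4]
finger_gap: 94.1
finger_force: 0.0
```

Emit:
arm_command([
  {"hand": 0, "x": 0, "y": 0, "z": 0, "yaw": -0.144},
  {"hand": 0, "x": 0, "y": 0, "z": 0, "yaw": -0.144},
  {"hand": 0, "x": 0, "y": 0, "z": 0, "yaw": -0.144},
  {"hand": 0, "x": 0, "y": 0, "z": 0, "yaw": -0.144},
  {"hand": 0, "x": 0, "y": 0, "z": 0, "yaw": -0.144},
  {"hand": 0, "x": 0, "y": 0, "z": 0, "yaw": -0.144},
  {"hand": 0, "x": 0, "y": 0, "z": 0, "yaw": 0},
  {"hand": 0, "x": 0, "y": 0, "z": 0, "yaw": 0},
])

```text
clock: 1.9
eef_pos: [536.4, 377.9, 125.2]
eef_rot: [-3.142, -0.0, -2.73]
wrist_force: [-0.1, -1.5, 0.6]
finger_gap: 47.1
finger_force: 0.0
```

```bash
python3 go.py 535 378 4 204
python3 - <<'E'
from h import *
for p in((338.7,195),(337.0,235)): print(onz("top",*p,76).round(1))
s=camera("side");t=camera("top")
H=np.hstack([crop(t,130,150,110,110,3.6),crop(s,170,215,110,110,3.6)]); cv2.imwrite("pics/c2.png",H)
E
```

```text
pos [536.4 377.9 125.2] yaw 203.6 clk 1.9 gap 47.1 F [-0.1 -1.5  0.6] | tool dx,dy,dz mm [  1.3   0.7 121.2] yaw cmd -0.007
[ 556.2 -190.3   76. ]
[ 432.1 -192.1   76. ]
```

View pics/c2.png

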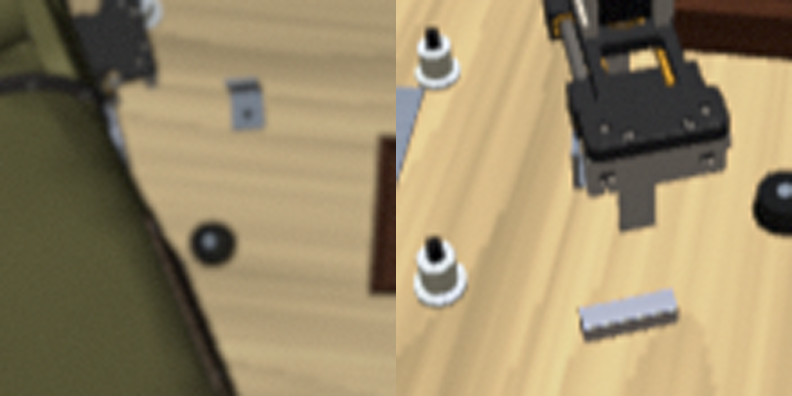

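The top crop is occluded by the arm. The side crop shows the gripper at (640,130) directly above the spacer (628,315), aligned with it.

Emit:
arm_command([
  {"hand": 0, "x": 0.001, "y": 0.0007, "z": 0.025, "yaw": 0},
  {"hand": 0, "x": 0, "y": 0, "z": 0.025, "yaw": 0},
  {"hand": 0, "x": 0, "y": 0, "z": 0.025, "yaw": 0},
  {"hand": 0, "x": 0, "y": 0, "z": 0.025, "yaw": 0},
  {"hand": 0, "x": 0, "y": 0, "z": 0.02, "yaw": 0},
  {"hand": -1, "x": 0, "y": 0, "z": 0, "yaw": 0},
  {"hand": -1, "x": 0, "y": 0, "z": 0, "yaw": 0},
  {"hand": -1, "x": 0, "y": 0, "z": 0, "yaw": 0},
  {"hand": -1, "x": 0, "y": 0, "z": 0, "yaw": 0},
  {"hand": -1, "x": 0, "y": 0, "z": 0, "yaw": 0},
], newtons=15)

```text
clock: 3.0
eef_pos: [535.8, 378.5, 6.7]
eef_rot: [3.141, 0.002, -2.726]
wrist_force: [-0.4, -0.1, 6.2]
finger_gap: 15.7
finger_force: 15.0
```

Emit:
arm_command([
  {"hand": -1, "x": 0, "y": 0, "z": 0, "yaw": 0},
  {"hand": -1, "x": 0, "y": 0, "z": -0.01, "yaw": 0},
  {"hand": -1, "x": 0, "y": 0, "z": -0.02, "yaw": 0},
  {"hand": -1, "x": 0, "y": 0, "z": -0.03, "yaw": 0},
  {"hand": -1, "x": 0, "y": 0, "z": -0.03, "yaw": 0},
  {"hand": -1, "x": 0, "y": 0, "z": -0.03, "yaw": 0},
  {"hand": -1, "x": 0, "y": 0, "z": 0, "yaw": 0.12},
  {"hand": -1, "x": 0, "y": 0, "z": 0, "yaw": 0.12},
  {"hand": -1, "x": 0, "y": 0, "z": 0, "yaw": 0.12},
])

```text
clock: 3.9
eef_pos: [535.3, 378.2, 126.4]
eef_rot: [3.141, 0.001, -3.09]
wrist_force: [1.1, 0.6, -0.8]
finger_gap: 16.0
finger_force: 15.0
```

```bash
python3 go.py 461 -12 14 183
```

```text
pos [535.3 378.2 126.4] yaw 182.9 clk 3.9 gap 16.0 F [ 1.1  0.6 -0.8] | tool dx,dy,dz mm [  94.2 -385.8  112.4] yaw cmd -0.001
```

Emit:
arm_command([
  {"hand": -1, "x": 0.0094, "y": -0.0386, "z": 0, "yaw": 0},
  {"hand": -1, "x": 0.0094, "y": -0.0386, "z": 0, "yaw": 0},
  {"hand": -1, "x": 0.0094, "y": -0.0386, "z": 0, "yaw": 0},
  {"hand": -1, "x": 0.0094, "y": -0.0386, "z": 0, "yaw": 0},
  {"hand": -1, "x": 0.0094, "y": -0.0386, "z": 0, "yaw": 0},
  {"hand": -1, "x": 0.0094, "y": -0.0386, "z": 0, "yaw": 0},
  {"hand": -1, "x": 0.0094, "y": -0.0386, "z": 0, "yaw": 0},
  {"hand": -1, "x": 0.0094, "y": -0.0386, "z": 0, "yaw": 0},
  {"hand": -1, "x": 0.0094, "y": -0.0386, "z": 0, "yaw": 0},
  {"hand": -1, "x": 0.0094, "y": -0.0386, "z": 0, "yaw": 0},
])

```text
clock: 4.9
eef_pos: [462.7, -14.0, 126.2]
eef_rot: [-3.141, 0.001, -3.085]
wrist_force: [-0.2, -0.3, -0.0]
finger_gap: 15.8
finger_force: 15.0
```

Emit:
arm_command([
  {"hand": -1, "x": 0, "y": 0, "z": 0.02, "yaw": 0},
  {"hand": -1, "x": 0, "y": 0, "z": 0.02, "yaw": 0},
  {"hand": -1, "x": 0, "y": 0, "z": 0.02, "yaw": 0},
  {"hand": -1, "x": 0, "y": 0, "z": 0, "yaw": 0},
  {"hand": -1, "x": 0, "y": 0, "z": 0, "yaw": 0},
])

```text
clock: 5.4
eef_pos: [463.4, -12.5, 66.3]
eef_rot: [-3.142, 0.0, -3.085]
wrist_force: [0.3, 1.1, -0.1]
finger_gap: 15.6
finger_force: 15.0
```

```bash
python3 go.py 461 -12 17 183
python3 - <<'E'
from h import *
s=camera("side");t=camera("top")
H=np.hstack([crop(t,225,165,110,110,3.6),crop(s,220,140,110,110,3.6)]); cv2.imwrite("pics/c3.png",H)
E
```

```text
pos [463.4 -12.5  66.3] yaw 183.2 clk 5.4 gap 15.6 F [ 0.3  1.1 -0.1] | tool dx,dy,dz mm [ 2.4  0.6 49.3] yaw cmd 0.004
```

View pics/c3.png

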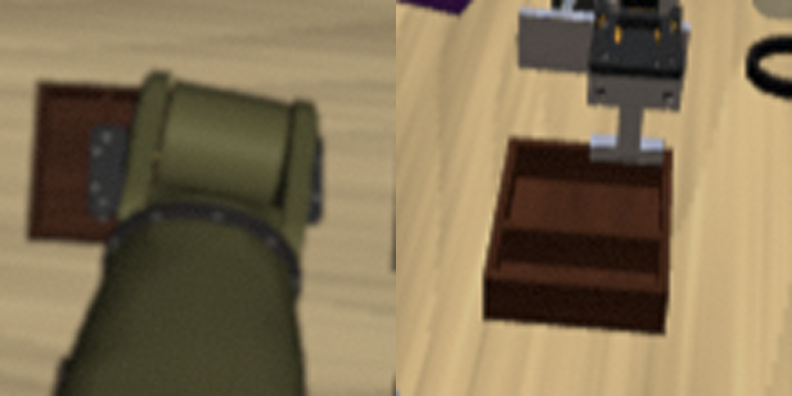

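The spacer hangs at side-crop (628,150), over the front part of the larger compartment and inside its right wall. I'll lower it and open slightly.

Emit:
arm_command([
  {"hand": -1, "x": 0, "y": 0.002, "z": 0.017, "yaw": 0},
  {"hand": -1, "x": 0, "y": 0, "z": 0.017, "yaw": 0},
  {"hand": -1, "x": 0, "y": 0, "z": 0.014, "yaw": 0},
  {"hand": -1, "x": 0, "y": 0, "z": 0, "yaw": 0},
  {"hand": -0.55, "x": 0, "y": 0, "z": 0, "yaw": 0},
  {"hand": -0.55, "x": 0, "y": 0, "z": 0, "yaw": 0},
  {"hand": -0.55, "x": 0, "y": 0, "z": 0, "yaw": 0},
])

```text
clock: 6.2
eef_pos: [463.6, -10.6, 18.3]
eef_rot: [-3.141, 0.001, -3.085]
wrist_force: [-0.3, -0.6, -0.3]
finger_gap: 21.0
finger_force: 0.0
```

Emit:
arm_command([
  {"hand": -0.55, "x": 0, "y": 0, "z": -0.02, "yaw": 0},
  {"hand": -0.55, "x": 0, "y": 0, "z": -0.03, "yaw": 0},
  {"hand": 0.5, "x": 0, "y": 0, "z": -0.03, "yaw": 0},
  {"hand": 0.5, "x": 0, "y": 0, "z": -0.03, "yaw": 0},
  {"hand": 0.5, "x": 0, "y": 0, "z": 0, "yaw": 0},
])

```text
clock: 6.7
eef_pos: [464.8, -10.7, 131.5]
eef_rot: [-3.14, 0.007, -3.085]
wrist_force: [-0.1, 0.4, -0.1]
finger_gap: 41.6
finger_force: 0.0
```

```bash
python3 go.py 448 276 4 183; python3 go.py 585 265 4 190
```

```text
pos [464.8 -10.7 131.5] yaw 183.2 clk 6.7 gap 41.6 F [-0.1  0.4 -0.1] | tool dx,dy,dz mm [  0.7 287.2 127.5] yaw cmd 0.004
pos [464.8 -10.7 131.5] yaw 183.2 clk 6.7 gap 41.6 F [-0.1  0.4 -0.1] | tool dx,dy,dz mm [-135.5  268.5  127.5] yaw cmd -0.118
```

Emit:
arm_command([
  {"hand": 0.4, "x": -0.0169, "y": 0.0336, "z": 0, "yaw": 0},
  {"hand": 0.4, "x": -0.0169, "y": 0.0336, "z": 0, "yaw": 0},
  {"hand": 0.4, "x": -0.0169, "y": 0.0336, "z": 0, "yaw": 0},
  {"hand": 0.4, "x": -0.0169, "y": 0.0336, "z": 0, "yaw": 0},
  {"hand": 0.4, "x": -0.0169, "y": 0.0336, "z": 0, "yaw": 0},
  {"hand": 0.4, "x": -0.0169, "y": 0.0336, "z": 0, "yaw": 0},
  {"hand": 0.4, "x": -0.0169, "y": 0.0336, "z": 0, "yaw": 0},
  {"hand": 0.4, "x": -0.0169, "y": 0.0336, "z": 0, "yaw": 0},
  {"hand": 0.4, "x": 0, "y": 0, "z": 0.02, "yaw": -0.118},
  {"hand": 0.4, "x": 0, "y": 0, "z": 0.02, "yaw": 0},
])

```text
clock: 7.7
eef_pos: [582.9, 266.5, 86.3]
eef_rot: [-3.142, 0.0, -2.962]
wrist_force: [-0.4, -0.4, -0.4]
finger_gap: 65.8
finger_force: 0.0
```

```bash
python3 go.py 585 265 5 190
python3 - <<'E'
from h import *
s=camera("side");t=camera("top")
H=np.hstack([crop(t,225,165,90,110,3.6),crop(s,210,170,110,110,4.2)[:396]]); cv2.imwrite("pics/c4.png",H)
E
```

```text
pos [582.9 266.5  86.3] yaw 190.3 clk 7.7 gap 65.8 F [-0.4 -0.4 -0.4] | tool dx,dy,dz mm [-1.8 -1.8 81.3] yaw cmd 0.005
```

View pics/c4.png

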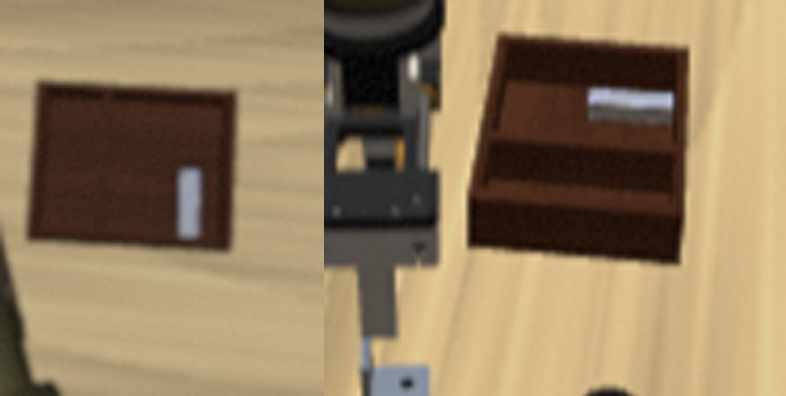

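The spacer lies in the larger compartment (top crop (190,203)) as planned. The gripper is in line with the bracket's upright leg (side crop (376,330)).

Emit:
arm_command([
  {"hand": 0.4, "x": -0.002, "y": -0.0018, "z": 0.02, "yaw": 0},
  {"hand": 0.4, "x": 0, "y": 0, "z": 0.025, "yaw": 0},
  {"hand": 0.4, "x": 0, "y": 0, "z": 0.022, "yaw": 0},
  {"hand": 0.4, "x": 0, "y": 0, "z": 0.014, "yaw": 0},
  {"hand": -1, "x": 0, "y": 0, "z": 0, "yaw": 0},
  {"hand": -1, "x": 0, "y": 0, "z": 0, "yaw": 0},
  {"hand": -1, "x": 0, "y": 0, "z": 0, "yaw": 0},
  {"hand": -1, "x": 0, "y": 0, "z": 0, "yaw": 0},
  {"hand": -1, "x": 0, "y": 0, "z": 0, "yaw": 0},
  {"hand": -1, "x": 0, "y": 0, "z": 0, "yaw": 0},
])

```text
clock: 8.8
eef_pos: [585.6, 264.1, 7.1]
eef_rot: [3.142, 0.001, -2.967]
wrist_force: [0.1, -0.9, 4.4]
finger_gap: 27.8
finger_force: 15.1
```

Emit:
arm_command([
  {"hand": -1, "x": 0, "y": 0, "z": -0.01, "yaw": 0},
  {"hand": -1, "x": 0, "y": 0, "z": -0.025, "yaw": 0},
  {"hand": -1, "x": 0, "y": 0, "z": -0.03, "yaw": 0},
  {"hand": -1, "x": 0, "y": 0, "z": -0.03, "yaw": 0},
  {"hand": -1, "x": 0, "y": 0, "z": -0.02, "yaw": 0},
  {"hand": -1, "x": 0, "y": 0, "z": 0, "yaw": 0.12},
  {"hand": -1, "x": 0, "y": 0, "z": 0, "yaw": 0},
])

```text
clock: 9.5
eef_pos: [585.4, 264.1, 122.6]
eef_rot: [3.141, 0.001, -3.09]
wrist_force: [-0.5, -0.6, -0.6]
finger_gap: 27.5
finger_force: 15.0
```

```bash
python3 go.py 472 31 16 183
```

```text
pos [585.4 264.1 122.6] yaw 183.0 clk 9.5 gap 27.5 F [-0.5 -0.6 -0.6] | tool dx,dy,dz mm [ 125.3 -226.9  106.6] yaw cmd -0.0
```

Emit:
arm_command([
  {"hand": -1, "x": 0.0157, "y": -0.0284, "z": 0, "yaw": 0},
  {"hand": -1, "x": 0.0157, "y": -0.0284, "z": 0, "yaw": 0},
  {"hand": -1, "x": 0.0157, "y": -0.0284, "z": 0, "yaw": 0},
  {"hand": -1, "x": 0.0157, "y": -0.0284, "z": 0, "yaw": 0},
  {"hand": -1, "x": 0.0157, "y": -0.0284, "z": 0, "yaw": 0},
  {"hand": -1, "x": 0.0157, "y": -0.0284, "z": 0, "yaw": 0},
  {"hand": -1, "x": 0.0157, "y": -0.0284, "z": 0, "yaw": 0},
  {"hand": -1, "x": 0.0157, "y": -0.0284, "z": 0, "yaw": 0},
  {"hand": -1, "x": 0, "y": 0, "z": 0.025, "yaw": 0},
  {"hand": -1, "x": 0, "y": 0, "z": 0.025, "yaw": 0},
])

```text
clock: 10.5
eef_pos: [472.1, 29.6, 71.3]
eef_rot: [-3.142, 0.001, -3.085]
wrist_force: [0.2, -0.6, -0.4]
finger_gap: 27.8
finger_force: 15.0
```

```bash
python3 go.py 472 31 17 183
```

```text
pos [472.1  29.6  71.3] yaw 183.2 clk 10.5 gap 27.8 F [ 0.2 -0.6 -0.4] | tool dx,dy,dz mm [-0.   1.4 54.3] yaw cmd 0.004
```

Emit:
arm_command([
  {"hand": -1, "x": 0, "y": 0.001, "z": 0.02, "yaw": 0},
  {"hand": -1, "x": 0, "y": 0, "z": 0.02, "yaw": 0},
  {"hand": -1, "x": 0, "y": 0, "z": 0.013, "yaw": 0},
  {"hand": -1, "x": 0, "y": 0, "z": 0, "yaw": 0},
  {"hand": -0.28, "x": 0, "y": 0, "z": 0, "yaw": 0},
  {"hand": -0.28, "x": 0, "y": 0, "z": 0, "yaw": 0},
  {"hand": -0.28, "x": 0, "y": 0, "z": 0, "yaw": 0},
])

```text
clock: 11.2
eef_pos: [472.6, 31.4, 19.3]
eef_rot: [-3.141, 0.002, -3.087]
wrist_force: [-0.1, 0.8, -0.3]
finger_gap: 33.9
finger_force: 0.0
```

Emit:
arm_command([
  {"hand": -0.28, "x": 0, "y": 0, "z": -0.02, "yaw": 0},
  {"hand": -0.28, "x": 0, "y": 0, "z": -0.03, "yaw": 0},
  {"hand": 0.5, "x": 0, "y": 0, "z": -0.03, "yaw": 0},
  {"hand": 0.5, "x": 0, "y": 0, "z": -0.03, "yaw": 0},
  {"hand": 0.5, "x": 0, "y": 0, "z": 0, "yaw": 0},
])

```text
clock: 11.7
eef_pos: [473.9, 31.4, 132.6]
eef_rot: [-3.141, 0.007, -3.087]
wrist_force: [0.6, 0.6, -0.4]
finger_gap: 54.1
finger_force: 0.0
```

```bash
python3 go.py 448 276 5 183
```

```text
pos [473.9  31.4 132.6] yaw 183.1 clk 11.7 gap 54.1 F [ 0.6  0.6 -0.4] | tool dx,dy,dz mm [ 12.5 245.7 127.6] yaw cmd 0.002
```

Emit:
arm_command([
  {"hand": 0.6, "x": 0.0018, "y": 0.0351, "z": 0, "yaw": 0},
  {"hand": 0.6, "x": 0.0018, "y": 0.0351, "z": 0, "yaw": 0},
  {"hand": 0.6, "x": 0.0018, "y": 0.0351, "z": 0, "yaw": 0},
  {"hand": 0.6, "x": 0.0018, "y": 0.0351, "z": 0, "yaw": 0},
  {"hand": 0.6, "x": 0.0018, "y": 0.0351, "z": 0, "yaw": 0},
  {"hand": 0.6, "x": 0.0018, "y": 0.0351, "z": 0, "yaw": 0},
  {"hand": 0.6, "x": 0.0018, "y": 0.0351, "z": 0, "yaw": 0},
  {"hand": 0.6, "x": 0, "y": 0, "z": 0.03, "yaw": 0},
  {"hand": 0.6, "x": 0, "y": 0, "z": 0.03, "yaw": 0},
  {"hand": 0.6, "x": 0, "y": 0, "z": 0, "yaw": 0},
])

```text
clock: 12.7
eef_pos: [444.2, 275.3, 65.0]
eef_rot: [-3.139, -0.006, -3.087]
wrist_force: [0.4, 0.7, 0.9]
finger_gap: 75.2
finger_force: 0.0
```

```bash
python3 go.py 448 276 5 183
python3 - <<'E'
from h import *
s=camera("side");t=camera("top")
H=np.hstack([crop(t,225,165,90,110,3.6),crop(s,220,190,110,110,4.2)[:396]]); cv2.imwrite("pics/c5.png",H)
E
```

```text
pos [444.2 275.3  65. ] yaw 183.1 clk 12.7 gap 75.2 F [0.4 0.7 0.9] | tool dx,dy,dz mm [-3.9  0.5 60. ] yaw cmd 0.002
```

View pics/c5.png

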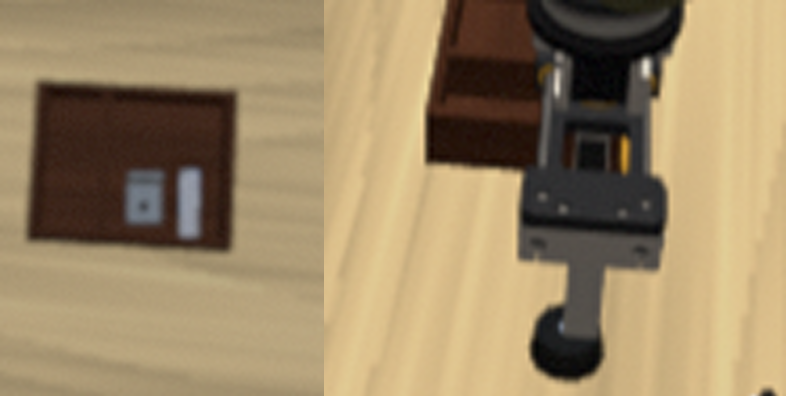

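The bracket lies beside the spacer in the bay (top crop (144,197)). The gripper is over the foot (side crop (566,343)) and needs a 4 mm correction.

Emit:
arm_command([
  {"hand": 0.6, "x": -0.004, "y": 0.0005, "z": 0.02, "yaw": 0},
  {"hand": 0.6, "x": 0, "y": 0, "z": 0.02, "yaw": 0},
  {"hand": 0.6, "x": 0, "y": 0, "z": 0.018, "yaw": 0},
  {"hand": 0.6, "x": 0, "y": 0, "z": 0, "yaw": 0},
  {"hand": -1, "x": 0, "y": 0, "z": 0, "yaw": 0},
  {"hand": -1, "x": 0, "y": 0, "z": 0, "yaw": 0},
  {"hand": -1, "x": 0, "y": 0, "z": 0, "yaw": 0},
  {"hand": -1, "x": 0, "y": 0, "z": 0, "yaw": 0},
  {"hand": -1, "x": 0, "y": 0, "z": 0, "yaw": 0},
  {"hand": -1, "x": 0, "y": 0, "z": 0, "yaw": 0},
])

```text
clock: 13.8
eef_pos: [450.3, 276.8, 10.8]
eef_rot: [3.141, 0.0, -3.087]
wrist_force: [-0.4, -0.2, 4.1]
finger_gap: 39.4
finger_force: 15.1
```

Emit:
arm_command([
  {"hand": -1, "x": 0, "y": 0, "z": -0.01, "yaw": 0},
  {"hand": -1, "x": 0, "y": 0, "z": -0.025, "yaw": 0},
  {"hand": -1, "x": 0, "y": 0, "z": -0.03, "yaw": 0},
  {"hand": -1, "x": 0, "y": 0, "z": -0.03, "yaw": 0},
  {"hand": -1, "x": 0, "y": 0, "z": -0.02, "yaw": 0},
  {"hand": -1, "x": 0, "y": 0, "z": 0, "yaw": 0},
])

```text
clock: 14.4
eef_pos: [451.2, 277.3, 128.6]
eef_rot: [3.14, 0.004, -3.087]
wrist_force: [-0.0, -0.4, -1.6]
finger_gap: 39.5
finger_force: 14.8
```

```bash
python3 go.py 526 16 17 183
```

```text
pos [451.2 277.3 128.6] yaw 183.1 clk 14.4 gap 39.5 F [-0.  -0.4 -1.6] | tool dx,dy,dz mm [ -60.5 -265.   111.6] yaw cmd 0.002
```

Emit:
arm_command([
  {"hand": -1, "x": -0.0076, "y": -0.0331, "z": 0, "yaw": 0},
  {"hand": -1, "x": -0.0076, "y": -0.0331, "z": 0, "yaw": 0},
  {"hand": -1, "x": -0.0076, "y": -0.0331, "z": 0, "yaw": 0},
  {"hand": -1, "x": -0.0076, "y": -0.0331, "z": 0, "yaw": 0},
  {"hand": -1, "x": -0.0076, "y": -0.0331, "z": 0, "yaw": 0},
  {"hand": -1, "x": -0.0076, "y": -0.0331, "z": 0, "yaw": 0},
  {"hand": -1, "x": -0.0076, "y": -0.0331, "z": 0, "yaw": 0},
  {"hand": -1, "x": -0.0076, "y": -0.0331, "z": 0, "yaw": 0},
  {"hand": -1, "x": 0, "y": 0, "z": 0.025, "yaw": 0},
  {"hand": -1, "x": 0, "y": 0, "z": 0.025, "yaw": 0},
])

```text
clock: 15.4
eef_pos: [525.1, 14.6, 74.2]
eef_rot: [3.142, -0.0, -3.089]
wrist_force: [-0.0, 0.2, -0.4]
finger_gap: 39.3
finger_force: 14.8
```

```bash
python3 go.py 526 15 20 183
```

```text
pos [525.1  14.6  74.2] yaw 183.0 clk 15.4 gap 39.3 F [-0.   0.2 -0.4] | tool dx,dy,dz mm [-1.   0.3 54.2] yaw cmd 0.0
```

Next I release the foot, then lift and move towards the box's −x end wall.

Emit:
arm_command([
  {"hand": -1, "x": 0, "y": 0, "z": 0.02, "yaw": 0},
  {"hand": -1, "x": 0, "y": 0, "z": 0.02, "yaw": 0},
  {"hand": -1, "x": 0, "y": 0, "z": 0.014, "yaw": 0},
  {"hand": -1, "x": 0, "y": 0, "z": 0, "yaw": 0},
  {"hand": 0.05, "x": 0, "y": 0, "z": 0, "yaw": 0},
  {"hand": 0.05, "x": 0, "y": 0, "z": 0, "yaw": 0},
  {"hand": 0.05, "x": 0, "y": 0, "z": 0, "yaw": 0},
])

```text
clock: 16.1
eef_pos: [525.6, 15.6, 22.3]
eef_rot: [-3.141, 0.001, -3.087]
wrist_force: [0.6, 0.4, 0.9]
finger_gap: 49.8
finger_force: 0.0
```

Emit:
arm_command([
  {"hand": 0.05, "x": 0, "y": 0, "z": -0.02, "yaw": 0},
  {"hand": 0.05, "x": 0, "y": 0, "z": -0.03, "yaw": 0},
  {"hand": 0.05, "x": 0, "y": 0, "z": -0.03, "yaw": 0},
  {"hand": -0.3, "x": 0.008, "y": 0.025, "z": -0.02, "yaw": 0},
  {"hand": -0.3, "x": 0.008, "y": 0.025, "z": 0, "yaw": 0},
  {"hand": -0.3, "x": 0.008, "y": 0.025, "z": 0, "yaw": 0},
  {"hand": -0.3, "x": 0.008, "y": 0.025, "z": 0, "yaw": 0},
  {"hand": -0.3, "x": 0.008, "y": 0.025, "z": 0, "yaw": 0},
  {"hand": -0.3, "x": 0, "y": 0, "z": 0, "yaw": 0},
])

```text
clock: 17.0
eef_pos: [477.8, 140.3, 122.1]
eef_rot: [3.141, 0.001, -3.085]
wrist_force: [0.8, 0.1, -0.1]
finger_gap: 32.8
finger_force: 0.0
```

```bash

python3 - <<'E'
from m import *
from go import go
s=camera("side");t=camera("top")
go(485,128,14,183)
cv2.imwrite("pics/c6.png",np.hstack([crop(t,225,165,110,110,3.6),crop(s,220,130,110,110,3.6)]))
bs=blob(s,"side",(235,170,75,70),lambda a:(a.sum(2)<170)&(a[...,0]-a[...,2]>12)); P=cv2.approxPolyDP(bs,3,True)[:,0]; print(P.tolist(),[onz("side",*p,45)[:2].round(0).tolist() for p in P])
E
```

```text
pos [478.6 138.4 121.9] yaw 183.2 clk 17.1 gap 33.0 F [-0.1 -0.1  0.9] | tool dx,dy,dz mm [ -5.8 -10.7 107.9] yaw cmd 0.003
[[252, 179], [245, 228], [293, 232], [295, 182], [291, 182], [289, 189], [279, 189], [294, 192], [291, 200], [279, 199], [288, 200], [288, 205], [270, 203], [270, 188], [262, 188], [258, 179]] [[561.0, -35.0], [546.0, 179.0], [421.0, 173.0], [430.0, -43.0], [442.0, -41.0], [446.0, -5.0], [475.0, -0.0], [430.0, 6.0], [436.0, 45.0], [470.0, 46.0], [444.0, 46.0], [443.0, 68.0], [494.0, 68.0], [502.0, -0.0], [525.0, 4.0], [543.0, -38.0]]
```

View pics/c6.png

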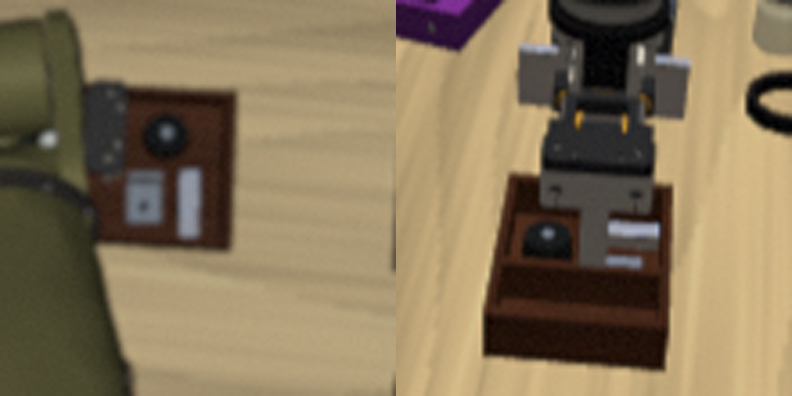

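All three fixings lie in the larger compartment: foot (165,135), bracket (145,197) and spacer (190,203) in the top crop. I'll grip the end wall now.

Emit:
arm_command([
  {"hand": -0.3, "x": -0.006, "y": -0.0105, "z": 0.02, "yaw": 0},
  {"hand": -0.3, "x": 0, "y": 0, "z": 0.025, "yaw": 0},
  {"hand": -0.3, "x": 0, "y": 0, "z": 0.015, "yaw": 0},
  {"hand": -0.3, "x": 0, "y": 0, "z": 0, "yaw": 0},
])

```text
clock: 17.5
eef_pos: [484.4, 126.9, 59.9]
eef_rot: [-3.141, -0.003, -3.089]
wrist_force: [-0.7, 0.1, 0.5]
finger_gap: 32.6
finger_force: 0.0
```

```bash

python3 - <<'E'
from m import *
from go import go
go(485,128,18,183)
E
```

```text
pos [484.4 126.9  59.9] yaw 183.0 clk 17.5 gap 32.6 F [-0.7  0.1  0.5] | tool dx,dy,dz mm [-0.6  1.  41.9] yaw cmd 0.001
```

Emit:
arm_command([
  {"hand": -0.3, "x": 0, "y": 0.001, "z": 0.015, "yaw": 0},
  {"hand": -0.3, "x": 0, "y": 0, "z": 0.015, "yaw": 0},
  {"hand": -0.3, "x": 0, "y": 0, "z": 0.01, "yaw": 0},
  {"hand": -0.3, "x": 0, "y": 0, "z": 0, "yaw": 0},
  {"hand": -1, "x": 0, "y": 0, "z": 0, "yaw": 0},
  {"hand": -1, "x": 0, "y": 0, "z": 0, "yaw": 0},
  {"hand": -1, "x": 0, "y": 0, "z": 0, "yaw": 0},
  {"hand": -1, "x": 0, "y": 0, "z": 0, "yaw": 0},
  {"hand": -1, "x": 0, "y": 0, "z": 0, "yaw": 0},
  {"hand": -1, "x": 0, "y": 0, "z": 0, "yaw": 0},
], newtons=30)

```text
clock: 18.5
eef_pos: [485.4, 129.1, 22.1]
eef_rot: [-3.142, 0.001, -3.088]
wrist_force: [-1.9, -1.7, 5.9]
finger_gap: 9.5
finger_force: 30.0
```

```bash

python3 - <<'E'
from m import *
from go import go
go(499,-5,20,180.7)
E
```

```text
pos [485.4 129.1  22.1] yaw 183.1 clk 18.5 gap 9.5 F [-1.9 -1.7  5.9] | tool dx,dy,dz mm [  -6.4 -134.6    2.1] yaw cmd 0.042
```

Emit:
arm_command([
  {"hand": -1, "x": 0, "y": -0.005, "z": -0.0015, "yaw": 0.014},
  {"hand": -1, "x": -0.001, "y": -0.012, "z": 0, "yaw": 0.014},
  {"hand": -1, "x": -0.001, "y": -0.014, "z": 0, "yaw": 0.014},
  {"hand": -1, "x": -0.0015, "y": -0.015, "z": 0, "yaw": 0},
  {"hand": -1, "x": -0.0015, "y": -0.015, "z": 0, "yaw": 0},
  {"hand": -1, "x": -0.0015, "y": -0.015, "z": 0, "yaw": 0},
  {"hand": -1, "x": -0.0015, "y": -0.015, "z": 0, "yaw": 0},
  {"hand": -1, "x": -0.0015, "y": -0.015, "z": 0, "yaw": 0},
  {"hand": -1, "x": -0.0015, "y": -0.012, "z": 0, "yaw": 0},
  {"hand": -1, "x": -0.001, "y": -0.008, "z": 0, "yaw": 0},
])

```text
clock: 19.5
eef_pos: [499.2, 1.9, 22.8]
eef_rot: [-3.142, -0.0, -3.131]
wrist_force: [-0.6, 0.6, -3.5]
finger_gap: 9.6
finger_force: 30.0
```

Emit:
arm_command([
  {"hand": -1, "x": 0, "y": 0, "z": 0, "yaw": 0},
  {"hand": -1, "x": 0, "y": 0, "z": 0, "yaw": 0},
])

```text
clock: 19.7
eef_pos: [499.2, 3.3, 22.8]
eef_rot: [3.142, -0.0, -3.13]
wrist_force: [-0.2, 0.1, -3.7]
finger_gap: 9.6
finger_force: 30.0
```

```bash

python3 - <<'E'
from m import *
from go import go
go(499,-39,20,180.7)
s=camera("side");t=camera("top")
cv2.imwrite("pics/c7.png",np.hstack([crop(t,255,165,100,100,3.9),crop(s,220,100,100,100,3.9)]))
E
```

```text
pos [499.2   3.3  22.8] yaw 180.7 clk 19.7 gap 9.6 F [-0.2  0.1 -3.7] | tool dx,dy,dz mm [  0.7 -42.3   2.8] yaw cmd -0.0
```

View pics/c7.png

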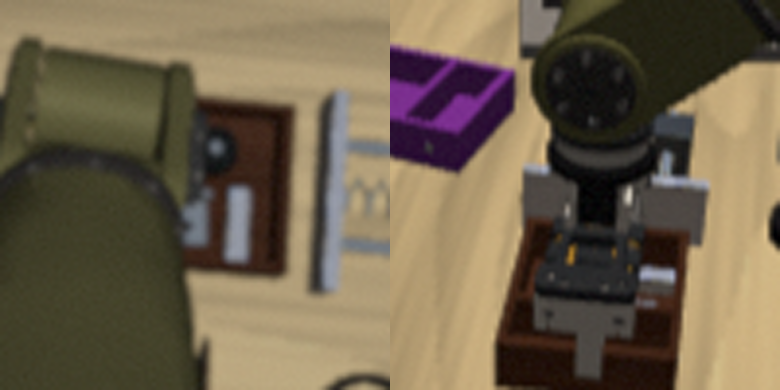

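The box is square to the plate and centred on it (box front edge (293,103)-(283,272), plate (345,92)-(330,292) in the top crop), with the fixings still inside. I'll approach gently.

Emit:
arm_command([
  {"hand": -1, "x": 0, "y": -0.003, "z": 0.001, "yaw": 0},
  {"hand": -1, "x": 0, "y": -0.005, "z": 0, "yaw": 0},
  {"hand": -1, "x": 0, "y": -0.005, "z": 0, "yaw": 0},
  {"hand": -1, "x": 0, "y": -0.005, "z": 0, "yaw": 0},
  {"hand": -1, "x": 0, "y": -0.004, "z": 0, "yaw": 0},
  {"hand": -1, "x": 0, "y": -0.002, "z": 0, "yaw": 0},
  {"hand": -1, "x": 0, "y": 0, "z": 0, "yaw": 0},
  {"hand": -1, "x": 0, "y": 0, "z": 0, "yaw": 0},
  {"hand": -1, "x": 0, "y": 0, "z": 0, "yaw": 0},
])

```text
clock: 20.7
eef_pos: [499.7, -20.8, 22.1]
eef_rot: [-3.141, 0.0, -3.129]
wrist_force: [1.1, -1.6, 2.3]
finger_gap: 9.8
finger_force: 30.0
```

Emit:
arm_command([
  {"hand": -1, "x": 0, "y": -0.003, "z": 0, "yaw": 0},
  {"hand": -1, "x": 0, "y": -0.003, "z": 0, "yaw": 0},
  {"hand": -1, "x": 0, "y": -0.002, "z": 0, "yaw": 0},
  {"hand": -1, "x": 0, "y": 0, "z": 0, "yaw": 0},
  {"hand": -1, "x": 0, "y": 0, "z": 0, "yaw": 0},
])

```text
clock: 21.2
eef_pos: [499.9, -28.3, 22.1]
eef_rot: [3.141, 0.0, -3.129]
wrist_force: [0.7, 4.8, 3.2]
finger_gap: 9.8
finger_force: 30.0
```

Emit:
arm_command([
  {"hand": -1, "x": 0, "y": -0.003, "z": -0.0003, "yaw": 0},
  {"hand": -1, "x": 0, "y": -0.003, "z": 0, "yaw": 0},
  {"hand": -1, "x": 0, "y": -0.002, "z": 0, "yaw": 0},
  {"hand": -1, "x": 0, "y": 0, "z": 0, "yaw": 0},
  {"hand": -1, "x": 0, "y": 0, "z": 0, "yaw": 0},
  {"hand": -1, "x": 0, "y": 0, "z": 0, "yaw": 0},
])

```text
clock: 21.8
eef_pos: [499.8, -36.1, 22.1]
eef_rot: [3.141, 0.0, -3.129]
wrist_force: [3.3, 6.5, -0.7]
finger_gap: 9.4
finger_force: 30.0
```

```bash

python3 - <<'E'
from m import *
F=[]
for i in range(6):
    t=camera("top"); st=manip.read_state(); F.append(np.r_[st["wrist_force"],st["eef_pos"]])
print(np.round(F,1)); s=camera("side")
cv2.imwrite("pics/c8.png",np.hstack([crop(t,255,165,100,100,3.9),crop(s,220,100,100,100,3.9)]))
E
```

```text
[[ 2.600e+00  5.800e+00 -2.000e-01  4.999e+02 -3.600e+01  2.210e+01]
 [ 2.100e+00  6.400e+00 -1.000e-01  4.998e+02 -3.600e+01  2.210e+01]
 [ 4.100e+00  7.400e+00 -1.100e+00  4.998e+02 -3.600e+01  2.210e+01]
 [ 2.800e+00  6.400e+00 -8.000e-01  4.998e+02 -3.600e+01  2.210e+01]
 [ 2.800e+00  6.400e+00 -1.400e+00  4.999e+02 -3.600e+01  2.210e+01]
 [ 2.400e+00  6.600e+00 -1.500e+00  4.998e+02 -3.610e+01  2.210e+01]]
```

View pics/c8.png

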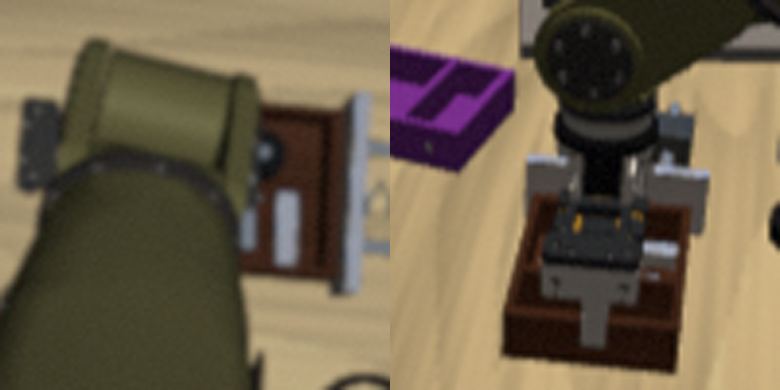

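The box front bears on the plate (top crop boundary at x≈350) and is still square. The plate has moved back, so I'll measure the travel numerically.

```bash
cat > tr.py <<'E'
from m import *
t0,t=np.load("top0.npy").astype(float),camera("top").astype(float)
st=manip.read_state(); print(st["wrist_force"].round(1),st["eef_pos"].round(1),round(st["clock"],2))
def edge(im,v):  # right edge of the grey top strip, half-way R-B
    p=np.interp(np.arange(330,362,.1),range(512),im[v-1:v+2,:,0].mean(0)-im[v-1:v+2,:,2].mean(0)); i=p[:].argmin(); h=(p[i]+80)/2
    j=i+np.argmax(p[i:]>p[i]+20); return 330+j*.1
D=[]
for v in(192,195,226,228,230,236):
    a,b=edge(t0,v),edge(t,v); D.append(np.linalg.norm((onz("top",b,v,76)-onz("top",a,v,76)))); 
print(np.round(D,1),"median travel mm",np.median(D).round(1))
E
python3 tr.py
```

```text
[ 2.9  7.6 -1.8] [499.8 -36.   22.1] 22.2
[17.7 16.4 14.9  6.1 17.  17.3] median travel mm 16.7
```

Emit:
arm_command([
  {"hand": -1, "x": 0, "y": -0.002, "z": 0.0002, "yaw": 0},
  {"hand": -1, "x": 0, "y": -0.0015, "z": 0, "yaw": 0},
  {"hand": -1, "x": 0, "y": 0, "z": 0, "yaw": 0},
  {"hand": -1, "x": 0, "y": 0, "z": 0, "yaw": 0},
  {"hand": -1, "x": 0, "y": 0, "z": 0, "yaw": 0},
  {"hand": -1, "x": 0, "y": 0, "z": 0, "yaw": 0},
  {"hand": -1, "x": 0, "y": 0, "z": 0, "yaw": 0},
])

```text
clock: 22.9
eef_pos: [500.1, -39.2, 22.1]
eef_rot: [3.14, 0.001, -3.129]
wrist_force: [3.4, 10.7, 1.5]
finger_gap: 9.9
finger_force: 30.0
```

```bash
python3 tr.py; python3 - <<'E'
from h import *
for i in range(4):
    camera("top"); s=manip.read_state(); print(s["wrist_force"].round(1),s["eef_rot"].round(3),round(s["finger_gap"],1))
E
```

```text
[ 3.7 10.2  0.7] [500.1 -39.2  22.1] 22.95
[20.8 19.5 18.   9.1 20.4 20.3] median travel mm 19.9
[ 3.5 10.1  0.9] [ 3.140e+00  1.000e-03 -3.129e+00] 9.6
[ 3.7 10.   0.8] [ 3.140e+00  1.000e-03 -3.129e+00] 9.6
[ 3.1 11.   1.1] [ 3.140e+00  1.000e-03 -3.129e+00] 9.7
[ 3.4 10.   0.6] [ 3.140e+00  1.000e-03 -3.129e+00] 9.9
```

The plate travel reads 19.9 mm and the force about 10 N, both steady, so I'm handing in.

```bash
python3 -c "
from cell import manip
print(manip.sign_off())"
```

```text
the job is handed in; nothing more can be done
None
```

The job is handed in: all three fixings are in the larger compartment, and the arm is holding the box square and centred against the stop plate, pressed back about 20 mm (about 10 N).

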